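# Weigh, pour and park the spring buffers

### The arm

A 6-joint arm with a two-finger parallel gripper is mounted at the origin on the work surface. World frame = base frame: x ahead of the robot, y to its left, z up, the work surface at z = 0. Lengths are in m, angles in rad, forces in N, time in s.
With the tool pointing down it reaches from about 0.275 to 1 m from the base axis. Payload 8.4 kg.
Tool frame: the origin (TCP) lies on the centre line of the jaws, within the pads' length; the fingertips stand 17 mm ahead of it and the grasp point (between the pads) lies 2 mm behind it (bot.tcp_to_tips is the z of the fingertips in the tool frame, in m); z points along the fingers, y is the line along which they close (so a half turn about z gives the same grasp; the last joint's range is limited). The gripper opens to 85 mm and grips with 20 to 120 N. Pads are 22 mm wide; open, the fingers measure 114 mm over their backs; the gripper's body (76 mm by 85 mm) begins 54 mm behind the grasp point. The pads swing forward as they close: fully open they stand 13 mm farther back than shut.
Start: joints at [1.236, 0.353, 1.633, -0, 1.155, -0.002], TCP at [0.204, 0.591, 0.248] pointing down, gripper open.
Joint ranges: [-2.63, 2.63], [-0.92, 2.1], [0.06, 2.66], [-1.3, 4.44], [0, 2.69], [-3.02, 3.02]. Speed limits (rad/s): [2.22, 2.22, 2.79, 3.14, 3.14, 3.14].

### API

Orientations are given as a unit quaternion [x, y, z, w].
In Python, from workcell import bot, hand, kinematics, get_obs, vision, hand_in gives the robot as it stands. The module is installed in compiled form; this text tells all that it offers. Calls block until the motion is done:
- bot.reach(position, orientation): joint-space move of the TCP to a pose.
- bot.servo_line(position, ori=None, velocity=0.15): straight line of the TCP; ori=None keeps the orientation; velocity is the mean speed in m/s.
- bot.goto_joints(angles): joint-space move.
- hand.move_gripper(opening, strength=None): finger opening in m; strength is the grip in N (None keeps the last); returns when the fingers have stopped.
- bot.dwell(seconds).
- kinematics.solve_ik(position, orientation): joint angles nearest the present ones, or None.
- get_obs(): the state.
- vision.read_camera(name): name is "scene" or "top"; returns a dict with "frame" (480x640x3 uint8, red, green, blue), "intrinsics" (3x3 intrinsics, pixels), "view" (4x4, takes a point from world to camera coordinates). Camera axes: x right, y down, z forward; pixel columns grow to the right and rows downward; lengths in m; the calibration is good to about 2 mm. A picture is of the moment at which its call begins. There is no depth.
A pose or a line that the arm cannot do raises bot.IKError and nothing moves.
- hand_in(): hands the job in; it is judged then, once.
The state is a dict: "time_s": time; "joint_pos": joint angles; "joint_vel": joint speeds; "joint_efforts": joint torques, N m; "position": TCP position; "orientation": TCP orientation; "wrist_force": force on the tool from outside, world axes, zero at the start; "ft_torque": the same for the moment, N m; "gripper_width": finger opening in m; "grip_force": force on a finger pad.
Only numpy, scipy, OpenCV 4.12 (cv2) and the standard library are available. Lean on these libraries where they do the work, as an engineer would, in place of code of your own. Each camera call takes 0.05 s, during which the arm holds its last target. There are 200 camera calls.

### The job

Slide the clear pot along its board under the funnel, and gather every orange buffer into the aluminium scoop while the scoop stands on the scale, so that the whole batch is in it together. Lift the scoop off by its handle, pour the buffers through the funnel into the pot, and set the empty scoop down upright in the middle of the blue rest beside the scale. Slide the pot with all the buffers back out so that it stands inside the green ring; the pot is only ever slid on its board, never lifted or tipped, and the jar, carton and tape roll stay where they are.

Things in the scene. Friction and masses are not known exactly. Their poses are not given: they have to be found in the camera images.
- buffer0_c (a point): Centre of an orange polyurethane spring buffer: hexagonal prism, 25 mm across flats, 29 mm across corners, 26 mm high along its z axis (a small black bore marks the ends), 22 g; x is the normal of one pair of flats. Does not roll. Starts standing on the green mat with at least 25 mm free on each side; 3 to 5 of the five are present, an absent one has no pose.
- buffer1_c (a point): Centre of an orange polyurethane spring buffer: hexagonal prism, 25 mm across flats, 29 mm across corners, 26 mm high along its z axis (a small black bore marks the ends), 22 g; x is the normal of one pair of flats. Does not roll. Starts standing on the green mat with at least 25 mm free on each side; 3 to 5 of the five are present, an absent one has no pose.
- buffer2_c (a point): Centre of an orange polyurethane spring buffer: hexagonal prism, 25 mm across flats, 29 mm across corners, 26 mm high along its z axis (a small black bore marks the ends), 22 g; x is the normal of one pair of flats. Does not roll. Starts standing on the green mat with at least 25 mm free on each side; 3 to 5 of the five are present, an absent one has no pose.
- buffer3_c (a point): Centre of an orange polyurethane spring buffer: hexagonal prism, 25 mm across flats, 29 mm across corners, 26 mm high along its z axis (a small black bore marks the ends), 22 g; x is the normal of one pair of flats. Does not roll. Starts standing on the green mat with at least 25 mm free on each side; 3 to 5 of the five are present, an absent one has no pose.
- buffer4_c (a point): Centre of an orange polyurethane spring buffer: hexagonal prism, 25 mm across flats, 29 mm across corners, 26 mm high along its z axis (a small black bore marks the ends), 22 g; x is the normal of one pair of flats. Does not roll. Starts standing on the green mat with at least 25 mm free on each side; 3 to 5 of the five are present, an absent one has no pose.
- scoop_floor (a point): Aluminium weighing scoop, 0.24 kg, starts level on the scale: middle of its flat floor (upper side, 3 mm above its underside). Axes of the scoop: z up, handle at +x, open pouring end at -x. Inside 78 mm wide (y +-39), floor flat from x = -56 to +53 mm, then a ramp rises at 15 degrees to the open lip at x = -90; side walls and back wall stand 42 mm above the floor, there is no wall at the lip. Tipped lip-down by 50 to 65 degrees, the buffers slide out.
- scoop_grip (a point): Grip point in the middle of the scoop's red bar handle, 100 mm from the floor's middle along the scoop's +x and 31 mm above the floor. The bar runs along x from 56 to 156 mm, is 16 mm wide (y) and 18 mm high (z). Same axes as the scoop.
- scoop_lip (a point): Middle of the scoop's pouring lip (open end, 84 mm wide), at x = -90 mm, 9 mm above the floor. Same axes as the scoop.
- platter (a point): Middle of the upper face of the bench scale's steel platter (150 x 120 mm, 60 mm above the bench, rigid; white scale body 170 x 150 mm). Fixed.
- rest_mid (a point): Middle of the upper face of the blue rubber rest, 180 mm (x) by 140 mm (y), 4 mm thick, fixed flat on the bench: the scoop goes here. Scale and rest may change places.
- pot_base (a point): Clear sample pot: centre of its underside, z up. Outside diameter 82, inside 76, height 85, floor 5 mm thick; total mass 0.3 kg; starts near the green ring. Its black handle points along its +x, roughly away from the robot.
- pot_grip (a point): Grip point on the pot's black bar handle, 145 mm from the pot's axis along its +x and 50 mm above its underside; the bar runs from 39 to 181 mm, 16 mm wide (y), 18 mm high (z).
- fill_mark (a point): Centre of the yellow ring on the stand's board (board 6 mm thick, top face here), straight below the funnel; ring 57 mm in radius. The stand (board, post, funnel) is fixed; its y axis runs along the board and its post stands 108 mm from the funnel's axis at -x, 176 mm high.
- park_mark (a point): Centre of the green ring (57 mm in radius) on the board's top face, 170 mm from the yellow ring along the stand's -y.
- funnel_rim (a point): Centre of the aluminium funnel's upper rim, 178 mm above the board's top: rim 88 mm in radius, cone 62 mm deep at about 49 degrees down to a straight throat 64 mm wide inside, whose lower end is 94 mm above the board (the pot passes below it with 9 mm to spare). Fixed.
- snack_jar_mid (a point): Bystander: amber jar with white cap, 84 mm wide, 110 mm high; point half-way up.
- carton_mid (a point): Bystander: small cardboard carton 90 x 140 x 70 mm; its centre.
- tape_roll_mid (a point): Bystander: roll of tape lying flat, 90 mm wide, 40 mm high; its centre.
There are look-alikes about, which are no part of the job. Leave any red look-alike of the part that bears buffer4_c alone.

How it is judged:
By the outcome, as a careful person would: the job done as asked, in the order asked, and still so for the second after the job is handed in, with the robot touching nothing.
Of buffer0, buffer1, buffer2, buffer3, buffer4 only 3 to 5 are there at a start; the rules pass over those that are not, and their reading is None.
At some moment in a run one of buffer0, buffer1, buffer2, buffer3, buffer4 may be knocked a few centimetres aside while the robot is not near it.
It also fails if it takes over 210 s, if anything falls off the work surface, if the arm or the gripper's body presses on something with over 40 N, if the wrist force passes 120 N, or if a joint passes its speed limit or range.

## Working session

There is one attempt and no reset: what is moved stays moved. The work goes in short steps, each a Python script; the robot and the scene stay as the last script left them, time stands still between calls to the robot, and variables do not carry over. Pictures are saved under pics/ and viewed, at most 14 in all, crops included, and the job is handed in when it is done.

```bash
mkdir -p pics; python3 - <<'E'
from workcell import bot,vision,get_obs
import cv2,numpy as np
for n in("top","scene"):
    c=vision.read_camera(n);cv2.imwrite(f"pics/{n}0.png",c["frame"][:,:,::-1]);print(n,c["intrinsics"].tolist(),np.round(c["view"],4).tolist())
o=get_obs();print({k:np.round(v,3).tolist() for k,v in o.items()})
E
```

```text
top [[467.48969525979805, 0.0, 310.230605113012], [0.0, 467.48969525979805, 237.44096928601263], [0.0, 0.0, 1.0]] [[-0.0557, -0.9984, -0.0041, 0.0398], [-0.9745, 0.0552, -0.2175, 0.5835], [0.2174, -0.0081, -0.9761, 1.1266], [0.0, 0.0, 0.0, 1.0]]
scene [[510.67346593398486, 0.0, 324.3338457086408], [0.0, 510.67346593398486, 238.37735940677246], [0.0, 0.0, 1.0]] [[0.4738, 0.8805, -0.018, -0.2609], [0.6731, -0.3752, -0.6373, -0.3045], [-0.5679, 0.2898, -0.7704, 1.5132], [0.0, 0.0, 0.0, 1.0]]
{'time_s': 0.1, 'joint_pos': [1.236, 0.354, 1.634, -0.0, 1.155, -0.002], 'joint_vel': [0.0, -0.003, -0.001, 0.002, -0.003, 0.0], 'joint_efforts': [-0.001, -60.636, -34.282, -0.0, 0.004, 0.0], 'position': [0.204, 0.59, 0.248], 'orientation': [0.166, 0.986, -0.001, -0.0], 'wrist_force': [-0.317, 0.638, 0.428], 'ft_torque': [-0.034, -0.017, -0.03], 'grip_force': 0.0, 'gripper_width': 0.085}
```

View pics/top0.png

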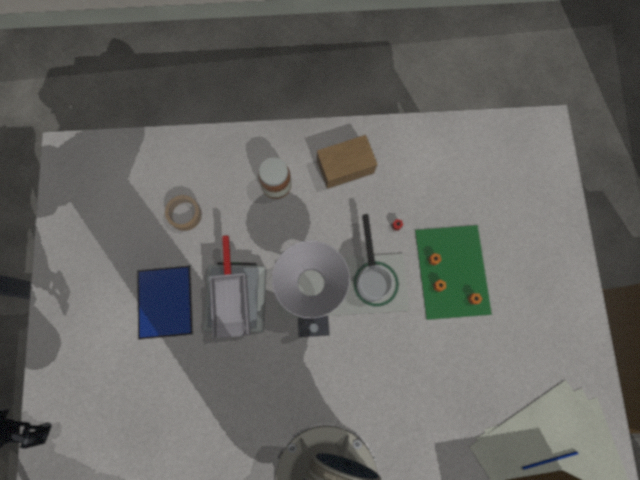

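View pics/scene0.png

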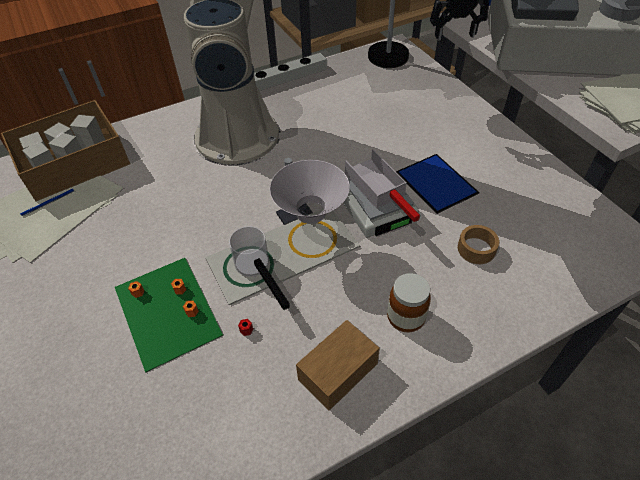

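Top view: three orange buffers at about (436,259), (440,285) and (476,298), with a red look-alike at (397,225). The pot is at (376,284) with its handle pointing up to (366,215), and the funnel is at (311,280). The scoop is on the scale at (230,300) with its handle at (227,255), and the blue rest is at (165,302). The scene view shows both rings, yellow at (313,239) and green at (248,266).

```bash
cat > lib.py <<'E'
from workcell import bot,hand,kinematics,get_obs,vision,hand_in
import cv2,numpy as np
from scipy.optimize import least_squares
from scipy.spatial.transform import Rotation as Rot
def cast(c,px,z):
    K,V=c["intrinsics"],c["view"];R=V[:3,:3];o=-R.T@V[:3,3]
    px=np.atleast_2d(np.asarray(px,float));d=np.c_[px,np.ones(len(px))]@np.linalg.inv(K).T@R
    return (o+d*((z-o[2])/d[:,2])[:,None])[:,:2]
def proj(c,p):
    q=(np.atleast_2d(p)@c["view"][:3,:3].T+c["view"][:3,3])@c["intrinsics"].T
    return q[:,:2]/q[:,2:]
def hsv(c): return cv2.cvtColor(c["frame"],cv2.COLOR_RGB2HSV)
def mask(c,lo,hi,roi=None):
    m=cv2.inRange(hsv(c),np.array(lo),np.array(hi))
    if roi is not None:
        k=np.zeros_like(m);a,b,x,y=roi;k[b:y,a:x]=1;m=m*k
    return m
def blobs(m,amin):
    n,_,s,ce=cv2.connectedComponentsWithStats(m);return [(int(s[i,4]),ce[i],s[i]) for i in range(1,n) if s[i,4]>=amin]
def pts(m): y,x=np.nonzero(m);return np.c_[x,y].astype(float)
def circ(P):
    f=lambda q:np.hypot(P[:,0]-q[0],P[:,1]-q[1])-q[2]
    return least_squares(f,[*P.mean(0),.06],loss='soft_l1',f_scale=.002).x
def axis(P):
    m=P.mean(0);d=np.linalg.svd(P-m,full_matrices=False)[2][0];d*=np.sign(d[0]);t=(P-m)@d
    return m,d,t.min(),t.max()
def buffers():
    out={}
    for n in("top","scene"):
        c=vision.read_camera(n)
        out[n]=[(a,cast(c,ce,.018 if n=="top" else .016)[0]) for a,ce,_ in blobs(mask(c,[7,150,70],[20,255,255]),20)]
    return out
def down(yaw,tilt=0):
    """tool down, closing line y at heading yaw+90deg; tilt: leans fingers towards +heading"""
    h=np.array([np.cos(yaw),np.sin(yaw),0]);y=np.array([-h[1],h[0],0])
    z=np.cos(tilt)*np.array([0,0,-1.])+np.sin(tilt)*h;return y,z
def quat(yaw,tilt=0,flip=False):
    y,z=down(yaw,tilt);y=-y if flip else y
    return Rot.from_matrix(np.c_[np.cross(y,z),y,z]).as_quat()
E
python3 - <<'E'
from lib import *
np.set_printoptions(precision=4,suppress=True)
t=vision.read_camera("top");s=vision.read_camera("scene")
for n,c in(("top",t),("scene",s)):
    print(n,"cam",-c["view"][:3,:3].T@c["view"][:3,3])
    for a,ce,st in blobs(mask(c,[7,150,70],[20,255,255]),20): print(" orange",a,ce,st[:4],cast(c,ce,.018)[0])
    m=mask(c,[0,150,60],[6,255,255])|mask(c,[174,150,60],[180,255,255])
    for a,ce,st in blobs(m,20): print(" red",a,ce,st[:4],cast(c,ce,.1)[0])
    b=mask(c,[110,150,40],[125,255,255])
    bb=max(blobs(b,200),key=lambda r:r[0]);k=b.copy();P=cast(c,pts(b)[:, :],.004)
    r=cv2.minAreaRect(P.astype(np.float32)[(np.abs(P-cast(c,bb[1],.004))<.13).all(1)]);print(" blue",bb[0],r)
    roi=(340,250,410,315) if n=="top" else (215,235,285,295)
    g=mask(c,[60,70,30],[95,255,255],roi);print(" green ring",g.sum()//255,circ(cast(c,pts(g),.006)))
h=axis(cast(t,pts(mask(t,[0,0,0],[180,255,38],(355,205,380,268))),.065));print("pothandle top",h,h[0]+h[1]*h[2],h[0]+h[1]*h[3])
h=axis(cast(s,pts(mask(s,[0,0,0],[180,255,38],(250,255,292,312))),.06));print("pothandle scene",h,h[0]+h[1]*h[2],h[0]+h[1]*h[3])
y=mask(s,[18,120,60],[32,255,255],(280,210,350,265));print("yellow",y.sum()//255,circ(cast(s,pts(y),.006)))
for n,c,roi in(("t",t,(215,220,245,280)),("s",s,(380,180,430,230))):
    m=(mask(c,[0,150,60],[6,255,255],roi)|mask(c,[174,150,60],[180,255,255],roi))
    h=axis(cast(c,pts(m),.1));print("scoophandle",n,h,h[0]+h[1]*h[2],h[0]+h[1]*h[3])
vis=np.hstack([cv2.resize(t["frame"][200:350,120:320],None,fx=4,fy=4,interpolation=2)]);cv2.imwrite("pics/scoop.png",vis[:,:,::-1])
cv2.imwrite("pics/pot.png",cv2.resize(s["frame"][140:315,200:433],None,fx=3.4,fy=3.4,interpolation=2)[:,:,::-1])
E
```

```text
top cam [0.326  0.0166 1.2267]
 orange 81 [434.9506 258.5926] [430 254  11  10] [ 0.52   -0.3165]
 orange 83 [439.5301 285.2048] [435 280  11  11] [ 0.4498 -0.3203]
 orange 83 [475.1084 298.3494] [470 294  12  10] [ 0.411  -0.4076]
 red 29 [396.6207 224.6552] [394 220   8   9] [ 0.5972 -0.2087]
 red 195 [226.2615 255.559 ] [223 236   8  38] [0.5431 0.2152]
 blue 2589 ((0.44866329431533813, 0.39639806747436523), (0.16784128546714783, 0.12862826883792877), 2.098188877105713)
 green ring 17 [ 0.4659 -0.157   0.0553]
scene cam [ 1.1879 -0.3231  0.9671]
 orange 3511 [55.9356 13.72  ] [  0   0 158  42] [-1.0101 -0.3386]
 orange 56 [98.8929 30.1607] [84 26 30  9] [-0.7976 -0.2209]
 orange 54 [329.7407 229.8704] [318 221  19  22] [0.471  0.0583]
 orange 22 [297.9545 225.8636] [293 223  12   7] [ 0.4214 -0.0039]
 orange 26 [290.6923 235.2692] [289 230   5  11] [ 0.4399 -0.0328]
 orange 83 [318.1928 252.4819] [297 242  39  16] [0.5193 0.0008]
 orange 136 [178.2647 286.3456] [171 279  15  15] [ 0.4515 -0.32  ]
 orange 135 [135.2296 289.3037] [128 281  15  17] [ 0.4122 -0.4076]
 orange 109 [395.
[... 408 characters left out ...]
e top (array([ 0.5286, -0.1409]), array([0.9988, 0.0497]), np.float64(-0.020601276482372033), np.float64(0.033399031930841754)) [ 0.5081 -0.1419] [ 0.562  -0.1392]
pothandle scene (array([ 0.5702, -0.14  ]), array([ 1.    , -0.0091]), np.float64(-0.07218652796389272), np.float64(0.07564678977466748)) [ 0.498  -0.1393] [ 0.6459 -0.1407]
yellow 369 [0.4641 0.0125 0.0554]
scoophandle t (array([0.5433, 0.2152]), array([0.9996, 0.0285]), np.float64(-0.04373168499885819), np.float64(0.04904340649180807)) [0.4996 0.214 ] [0.5923 0.2166]
scoophandle s (array([0.5501, 0.2123]), array([0.9999, 0.0105]), np.float64(-0.055686526225758974), np.float64(0.05325600941589377)) [0.4944 0.2117] [0.6033 0.2128]
```

View pics/scoop.png

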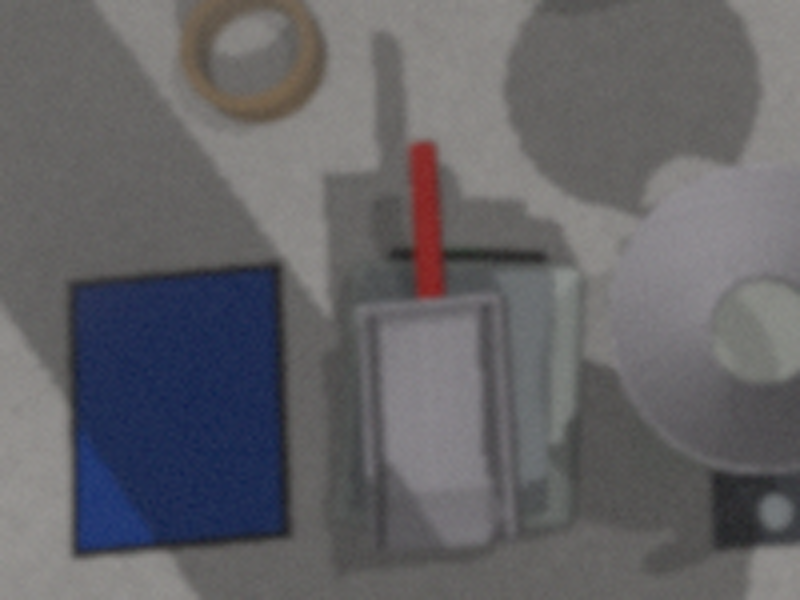

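View pics/pot.png

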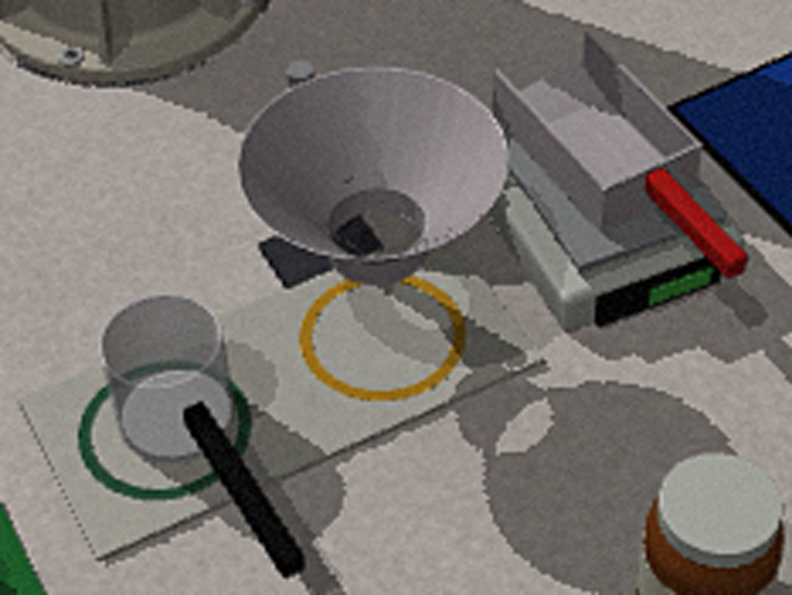

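```bash
python3 - <<'E'
from lib import *
np.set_printoptions(precision=4,suppress=True)
t=vision.read_camera("top");s=vision.read_camera("scene")
for th in (45,55,65):
    m=mask(t,[0,0,0],[180,255,th],(358,208,380,266));m=max(((cv2.connectedComponents(m)[1]==i).astype(np.uint8) for i in range(1,cv2.connectedComponents(m)[0])),key=lambda q:q.sum())
    h=axis(cast(t,pts(m),.065));print(th,m.sum(),h[0],h[1],h[0]+h[1]*h[2],h[0]+h[1]*h[3])
print("potbase",cast(s,[[251.5,260.6]],.011))
def chk(n,p,q):
    j=kinematics.solve_ik(p,q);print(n,None if j is None else np.asarray(j))
for f in(False,True):
    chk("pot",[.62,-.14,.058],quat(0,0,f));chk("pot2",[.62,.013,.058],quat(0,0,f))
    chk("scoop",[.539,.216,.094],quat(.025,0,f))
    for ti in(.5,.9,1.1): chk("pour%.1f"%ti,[.55,.013,.37],quat(0,ti,f))
    chk("rest",[.549,.4,.04],quat(.037,0,f));chk("buf",[.45,-.32,.02],quat(0,0,f));chk("drop",[.44,.213,.09],quat(np.pi/2,0,f))
E
```

```text
45 134 [ 0.5602 -0.1394] [0.999  0.0436] [ 0.508  -0.1417] [ 0.6278 -0.1364]
55 225 [ 0.5659 -0.1394] [0.9991 0.0418] [ 0.5055 -0.142 ] [ 0.6358 -0.1365]
65 276 [ 0.5653 -0.1394] [0.9993 0.0386] [ 0.5053 -0.1417] [ 0.636  -0.1367]
potbase [[ 0.4594 -0.1454]]
pot [-0.2244  0.591   1.737  -0.      0.8136 -1.7952]
pot2 [ 0.0185  0.5729  1.773  -0.      0.7957 -1.5523]
scoop [ 0.3786  0.4735  1.8478 -0.      0.8203 -1.2172]
pour0.5 [ 0.0292 -0.1065  1.9797 -0.0201  0.7687 -1.5307]
pour0.9 [ 0.039  -0.2097  2.2534 -0.1538  0.2006 -1.3958]
pour1.1 [ 0.0442 -0.1934  2.3814  3.4064  0.1512  1.3289]
rest [ 0.6275  0.6671  1.6379 -0.      0.8366 -0.9803]
buf [-0.6209  0.5591  1.9365 -0.      0.646  -2.1917]
drop [ 0.4478  0.3678  2.0474 -0.      0.7263 -2.6938]
pot [-0.2244  0.591   1.737  -0.      0.8136  1.3464]
pot2 [ 0.0185  0.5729  1.773  -0.      0.7957  1.5893]
scoop [ 0.3786  0.4735  1.8478 -0.      0.8203  1.9244]
pour0.5 [ 0.0292 -0.1065  1.9797 -0.0201  0.7687  1.6109]
pour0.9 [ 0.039  -0.2097  2.2534 -0.1538  0.2006  1.7458]
pour1.1 [ 0.0442 -0.1934  2.3814  3.4064  0.1512 -1.8127]
rest [ 0.6275  0.6671  1.6379 -0.      0.8366  2.1613]
buf [-0.6209  0.5591  1.9365 -0.      0.646   0.9499]
drop [ 0.4478  0.3678  2.0474 -0.      0.7263  0.4478]
```

```bash
python3 - <<'E'
from lib import *
np.set_printoptions(precision=3,suppress=True)
q=quat(.036)
x,y=.6175,-.1388
p=get_obs()["position"];bot.servo_line([p[0],p[1],.33],velocity=.2)
bot.reach([x,y,.30],q);hand.move_gripper(.05)
bot.servo_line([x,y,.058],velocity=.2)
hand.move_gripper(0.0,strength=30)
o=get_obs();print(o["gripper_width"],o["grip_force"],o["wrist_force"],o["position"])
bot.servo_line([x+.0045,y+.157,.058],velocity=.08)
o=get_obs();print(o["wrist_force"],o["position"],o["time_s"])
s=vision.read_camera("scene")
hand.move_gripper(.04);bot.servo_line([x+.0045,y+.157,.30],velocity=.2)
o=get_obs();print(o["time_s"])
s=vision.read_camera("scene");t=vision.read_camera("top")
cv2.imwrite("pics/fill.png",np.hstack([cv2.resize(a,(400,400),interpolation=2) for a in(s["frame"][190:290,263:363],t["frame"][220:340,250:370])])[:,:,::-1])
print(buffers())
# pour path check
F=np.array([.464,.0125]);
def ik(p,q):
    j=kinematics.solve_ik(p,q);return None if j is None else np.asarray(j)
for ps in(-1.57,-1.2,-.8,.8,1.2,1.57):
  for f in(False,True):
    print(ps,f,[ik([*(F+np.array([np.cos(ps),np.sin(ps)])*(.19*np.cos(ti)-.022*np.sin(ti))),.215+.19*np.sin(ti)+.022*np.cos(ti)],quat(ps,ti,f)) for ti in(0,.5,.9,1.1)])
E
```

```text
0.015658105814834712 31.552237272262573 [ 0.794 -1.822  1.099] [ 0.618 -0.139  0.059]
[ 0.608 -3.85   1.281] [0.622 0.018 0.058] 8.125
9.8917
{'top': [(80, array([ 0.52 , -0.316])), (84, array([ 0.45 , -0.321])), (80, array([ 0.411, -0.408]))], 'scene': [(3529, array([-1.015, -0.339])), (20, array([-0.802, -0.007])), (21, array([-0.802, -0.06 ])), (99, array([-0.802, -0.258])), (26, array([-0.802, -0.551])), (54, array([0.49 , 0.057])), (69, array([ 0.466, -0.038])), (45, array([ 0.523, -0.007])), (137, array([ 0.45, -0.32])), (147, array([ 0.411, -0.407])), (115, array([0.72 , 0.087])), (153, array([ 0.52 , -0.315]))]}
-1.57 False [array([-0.368,  0.165,  1.914, -0.   ,  1.063, -0.369]), array([ 0.024,  0.059,  1.92 , -0.534,  1.226,  0.224]), array([ 0.342,  0.14 ,  1.902, -0.832,  1.522,  0.572]), array([ 0.468,  0.226,  1.887, -0.928,  1.68 ,  0.694])]
-1.57 True [array([-0.368,  0.165,  1.914, -0.   ,  1.063,  2.773]), array([ 0.024,  0.059,  1.92 , -0.534,  1.226, -2.918]), array([ 0.342,  0.14 ,  1.902, -0.832,  1.522, -2.569]), array([ 0.468,  0.226,  1.887, -0.928,  1.68 , -
[... 1630 characters left out ...]
True [array([ 0.339,  0.273,  1.774, -0.   ,  1.095,  0.71 ]), array([0.024, 0.059, 1.92 , 0.544, 1.027, 0.14 ]), array([-0.315,  0.032,  2.022,  0.975,  1.236, -0.361]), array([-0.477,  0.083,  2.063,  1.117,  1.402, -0.562])]
1.57 False [array([ 0.408,  0.18 ,  1.895, -0.   ,  1.066, -2.732]), array([0.024, 0.059, 1.92 , 0.539, 1.203, 2.958]), array([-0.3  ,  0.127,  1.918,  0.849,  1.492,  2.593]), array([-0.43 ,  0.21 ,  1.909,  0.949,  1.651,  2.463])]
1.57 True [array([ 0.408,  0.18 ,  1.895, -0.   ,  1.066,  0.409]), array([ 0.024,  0.059,  1.92 ,  0.539,  1.203, -0.184]), array([-0.3  ,  0.127,  1.918,  0.849,  1.492, -0.549]), array([-0.43 ,  0.21 ,  1.909,  0.949,  1.651, -0.679])]
```

View pics/fill.png

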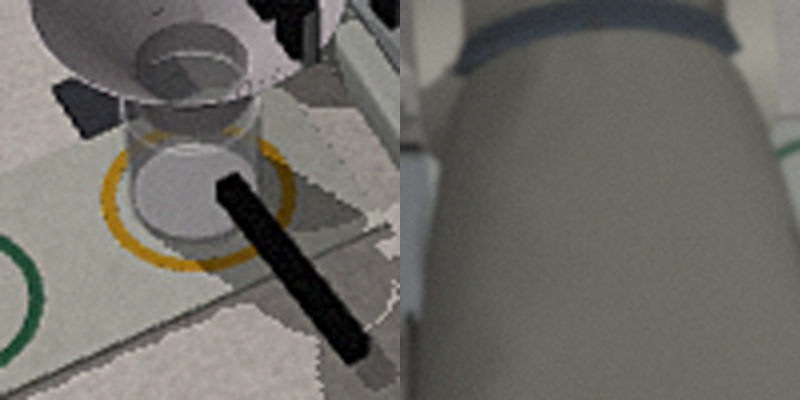

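```bash
cat > pick.py <<'E'
from lib import *
np.set_printoptions(precision=3,suppress=True)
def find(n="scene"):
    c=vision.read_camera(n);z=.016 if n=="scene" else .018
    P=[cast(c,ce,z)[0] for a,ce,_ in blobs(mask(c,[7,150,70],[20,255,255]),30)]
    return [p for p in P if .3<p[0]<.63 and -.56<p[1]<-.2]
S=np.array([.439,.2135]);ys=.025
def pick_drop(sx):
    B=find();print(len(B),B)
    b=min(B,key=lambda p:-p[0]);b=b-[0,.0005]
    bot.reach([*b,.22],quat(0,0,True));hand.move_gripper(.042,strength=40)
    bot.servo_line([*b,.022],velocity=.2);hand.move_gripper(0.)
    bot.servo_line([*b,.29],velocity=.25);w=get_obs();print("w",w["gripper_width"],w["grip_force"])
    if w["gripper_width"]<.015: print("MISS");return False
    d=S+sx*np.array([np.cos(ys),np.sin(ys)])
    bot.reach([*d,.28],quat(ys,0,True));bot.servo_line([*d,.087],velocity=.2)
    print("F",get_obs()["wrist_force"]);hand.move_gripper(.034)
    bot.servo_line([*d,.26],velocity=.25);print(get_obs()["time_s"]);return True
E
python3 - <<'E'
from pick import *
pick_drop(.034)
s=vision.read_camera("scene")
cv2.imwrite("pics/drop1.png",cv2.resize(s["frame"][140:260,310:470],None,fx=4,fy=4,interpolation=2)[:,:,::-1])
print(find())
E
```

```text
3 [array([ 0.45, -0.32]), array([ 0.411, -0.407]), array([ 0.52 , -0.315])]
w 0.02472948167135249 39.2264664452523
F [0.365 0.696 0.094]
19.375
[array([ 0.45, -0.32]), array([ 0.41 , -0.408])]
```

View pics/drop1.png

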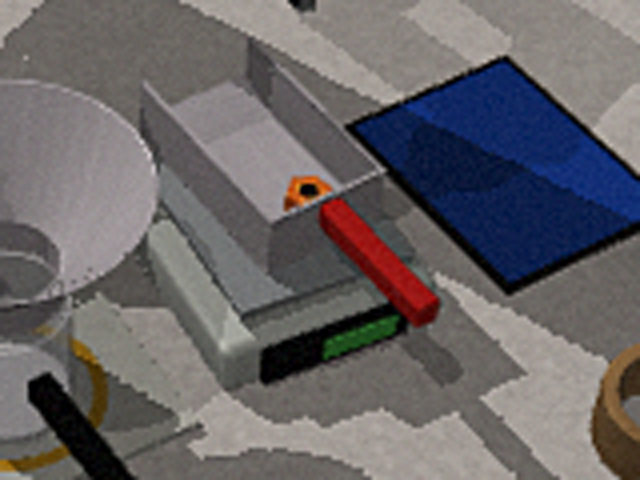

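The first buffer is standing in the scoop near its back wall, at crop pixel (307,193), and the scoop hasn't moved. I'll pick the remaining two the same way.

```bash
python3 - <<'E'
from pick import *
pick_drop(0.0) and pick_drop(-.034)
d=S;bot.servo_line([.50,.10,.33],velocity=.3)
bot.reach([.42,.45,.35],quat(ys,0,True))
s=vision.read_camera("scene");t=vision.read_camera("top")
cv2.imwrite("pics/drop3.png",np.hstack([cv2.resize(a,None,fx=3,fy=3,interpolation=2) for a in(s["frame"][150:260,330:450],t["frame"][225:335,170:290])])[:,:,::-1])
print(find(),get_obs()["time_s"])
for a,ce,st in blobs(mask(s,[7,150,60],[20,255,255],(330,140,440,230)),20): print(a,ce,cast(s,ce,.078))
for n,c,roi in(("t",t,(205,220,250,285)),("s",s,(370,170,440,235))):
    m=(mask(c,[0,150,60],[6,255,255],roi)|mask(c,[174,150,60],[180,255,255],roi))
    h=axis(cast(c,pts(m),.1));print("scoophandle",n,h[0],h[1],h[0]+h[1]*h[3])
E
```

```text
2 [array([ 0.45, -0.32]), array([ 0.41 , -0.407])]
w 0.024258266482036422 39.20019698271062
F [-1.271  0.098  0.378]
28.525
1 [array([ 0.41 , -0.408])]
w 0.026676705881254523 39.32806357741356
F [-0.872  0.667  0.054]
38.1083
[] 40.3
50 [362.38 173.  ] [[0.391 0.197]]
167 [380.257 184.078] [[0.446 0.215]]
scoophandle t [0.542 0.215] [1.    0.026] [0.592 0.216]
scoophandle s [0.55  0.212] [1.    0.008] [0.603 0.213]
```

View pics/drop3.png

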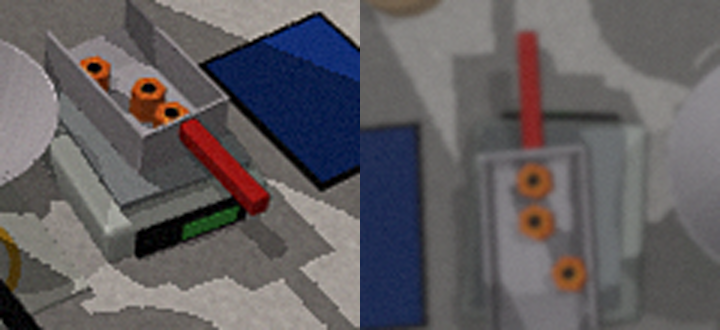

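All three buffers are in the scoop: crop-right pixels (534,181), (535,222) and (569,272). The mat is empty and the scoop hasn't moved, so I'll lift and carry it over the funnel.

```bash
cat > pour.py <<'E'
from lib import *
np.set_printoptions(precision=3,suppress=True)
F=np.array([.464,.0125]);PS=1.2
def pose(th,lz,off=.03):
    h=np.array([np.cos(PS),np.sin(PS)]);r,c=.185,.020
    p=F+h*(off+r*np.cos(th)-c*np.sin(th));return [*p,lz+r*np.sin(th)+c*np.cos(th)],quat(PS,th,True)
E
python3 - <<'E'
from pour import *
g=np.array([.439,.2135])+.095*np.array([np.cos(.025),np.sin(.025)]);q=quat(.025,0,True)
bot.reach([*g,.30],q);hand.move_gripper(.045,strength=90);bot.servo_line([*g,.092],velocity=.15)
hand.move_gripper(0.);o=get_obs();print(o["gripper_width"],o["grip_force"],o["wrist_force"])
bot.servo_line([*g,.12],velocity=.05);print(get_obs()["wrist_force"])
bot.servo_line([*g,.30],ori=quat(.025,-.1,True),velocity=.1)
p,q=pose(-.1,.27);bot.servo_line(p,ori=q,velocity=.12)
o=get_obs();print(o["time_s"],o["wrist_force"],o["ft_torque"],o["joint_pos"])
s=vision.read_camera("scene");cv2.imwrite("pics/carry.png",s["frame"][80:320,200:520,::-1])
E
```

```text
0.014663606912937763 87.47947812080383 [-0.9   -1.574  5.214]
[-1.312  0.158 -3.704]
47.4917 [-0.783 -0.792 -2.126] [ 0.327 -0.09  -0.053] [ 0.413  0.304  1.654 -0.074  1.256  0.81 ]
```

View pics/carry.png

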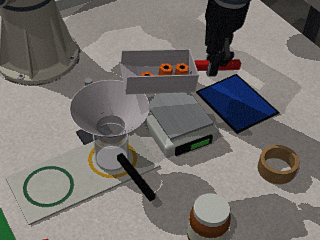

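The scoop is held level near the funnel at crop pixels (123–195, 50–92), with all three buffers inside. I'll pour now.

```bash
python3 - <<'E'
from pour import *
ims=[]
for th,lz in((.05,.225),(.5,.20),(.75,.182),(.9,.18),(1.0,.18),(1.1,.18)):
    p,q=pose(th,lz);bot.servo_line(p,ori=q,velocity=.06)
    if th>.7: bot.dwell(.5)
    s=vision.read_camera("scene");print(th,get_obs()["time_s"],get_obs()["wrist_force"],[(a,ce) for a,ce,_ in blobs(mask(s,[7,170,90],[16,255,255],(200,100,450,280)),15)])
    if th>.4: ims.append(s["frame"][100:280,240:440])
while len(ims)<6: ims.append(ims[-1])
cv2.imwrite("pics/pour.png",np.vstack([np.hstack(ims[:3]),np.hstack(ims[3:6])])[:,:,::-1])
E
```

```text
0.05 48.0333 [ 0.12  -0.194 -2.008] [(76, array([379.987, 157.579])), (105, array([363.343, 160.848])), (35, array([344.629, 167.343]))]
0.5 49.2417 [ 0.738 -0.35  -1.809] [(70, array([371.357, 148.943])), (78, array([357.731, 156.244])), (23, array([339.261, 170.087]))]
0.75 50.525 [-0.195 -0.051 -0.92 ] []
0.9 51.6667 [ 0.096 -0.629 -1.951] []
1.0 52.675 [-0.444  0.103 -2.518] []
1.1 53.6833 [-0.89  -0.075 -1.211] []
```

View pics/pour.png

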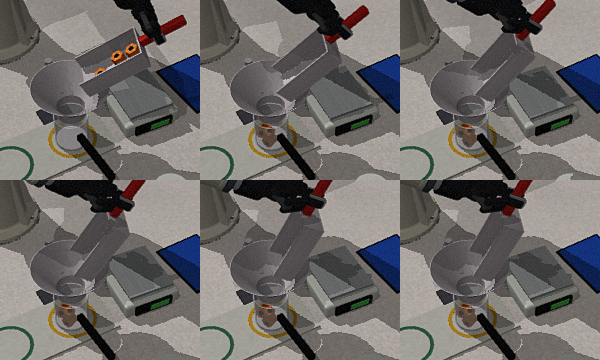

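```bash
python3 - <<'E'
from pour import *
for th,lz in((.75,.185),(.4,.215),(0,.27)):
    p,q=pose(th,lz);bot.servo_line(p,ori=q,velocity=.1)
s=vision.read_camera("scene");im=[s["frame"][80:260,240:440]]
R=np.array([.4486+.002,.3966]);yr=.037;g=R+.095*np.array([np.cos(yr),np.sin(yr)]);q=quat(yr,0,True)
bot.servo_line([*g,.28],ori=q,velocity=.2)
bot.servo_line([*g,.10],velocity=.15)
s=vision.read_camera("scene");im.append(s["frame"][80:260,350:550])
o=get_obs();print(o["time_s"],o["wrist_force"],o["gripper_width"])
bot.servo_line([*g,.041],velocity=.05);bot.dwell(.2);f0=get_obs()["wrist_force"];print(f0)
z=.041
while z>.035:
    z-=.001;bot.servo_line([*g,z],velocity=.02);bot.dwell(.1);f=get_obs()["wrist_force"];print(round(z,3),f)
    if f[2]-f0[2]>5: break
s=vision.read_camera("scene");im.append(s["frame"][80:260,350:550])
cv2.imwrite("pics/rest.png",np.hstack(im)[:,:,::-1])
E
```

```text
58.4083 [-0.122 -0.11  -1.609] 0.01449763761014074
[ 1.027  0.338 -2.547]
0.04 [-0.205  0.28  -1.747]
0.039 [ 0.138 -0.488 -1.447]
0.038 [-0.325  0.031 -2.507]
0.037 [ 0.006  0.439 -1.25 ]
0.036 [-0.621 -1.249  4.775]
```

View pics/rest.png

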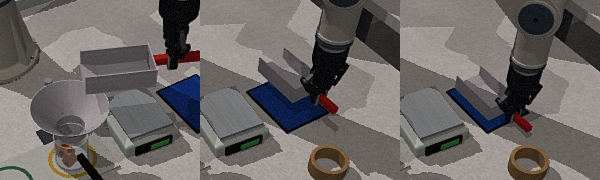

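The empty scoop is on the blue rest and contact came at the expected height. I'll release it and slide the pot back.

```bash
python3 - <<'E'
from lib import *
np.set_printoptions(precision=3,suppress=True)
hand.move_gripper(.045);p=get_obs()["position"];bot.servo_line([p[0],p[1],.30],velocity=.15)
q=quat(.036,0,True);x,y=.622,.0182
bot.reach([x,y,.30],q);bot.servo_line([x,y,.058],velocity=.15);hand.move_gripper(0.,strength=30)
print(get_obs()["gripper_width"],get_obs()["wrist_force"])
bot.servo_line([x+.0005,y-.1695,.058],velocity=.07);print(get_obs()["wrist_force"])
hand.move_gripper(.045);bot.servo_line([x,y-.1695,.30],velocity=.15);bot.reach([.35,.62,.35],quat(.5,0,True))
s=vision.read_camera("scene");t=vision.read_camera("top");print(get_obs()["time_s"])
r=lambda a:cv2.resize(a,(400,300),interpolation=2)
cv2.imwrite("pics/end.png",np.vstack([np.hstack([r(s["frame"][210:300,190:310]),r(t["frame"][240:330,310:430])]),np.hstack([r(s["frame"][130:250,350:510]),r(t["frame"][210:360,110:310])])])[:,:,::-1])
for n,c,roi in(("top",t,(340,245,410,320)),("scene",s,(200,230,290,300))):
    g=mask(c,[60,70,30],[95,255,255],roi);print(n,circ(cast(c,pts(g),.006)),[(a,ce,cast(c,ce,.025)[0]) for a,ce,_ in blobs(mask(c,[5,80,50],[20,255,255],roi),15)])
for n,c,roi in(("t",t,(110,190,200,300)),("s",s,(400,130,500,260))):
    m=(mask(c,[0,150,60],[6,255,255],roi)|mask(c,[174,150,60],[180,255,255],roi))
    h=axis(cast(c,pts(m),.044));print("scoophandle",n,h[0],h[1],h[0]+h[1]*h[3])
m=mask(t,[0,0,0],[180,255,60],(345,200,380,262));h=axis(cast(t,pts(m),.065));print("pot handle",h[0],h[1],h[0]+h[1]*h[3])
E
```

```text
0.015147849594744895 [ 0.684 -2.492  1.526]
[0.178 3.041 1.507]
75.35
top [ 0.466 -0.157  0.055] [(245, array([381.653, 281.331]), array([ 0.467, -0.171]))]
scene [ 0.465 -0.158  0.056] [(231, array([242.221, 260.896]), array([ 0.46 , -0.167]))]
scoophandle t [0.525 0.399] [0.997 0.082] [0.55  0.401]
scoophandle s [0.561 0.397] [1.    0.018] [0.614 0.398]
pot handle [ 0.573 -0.15 ] [1.    0.024] [ 0.641 -0.148]
```

View pics/end.png

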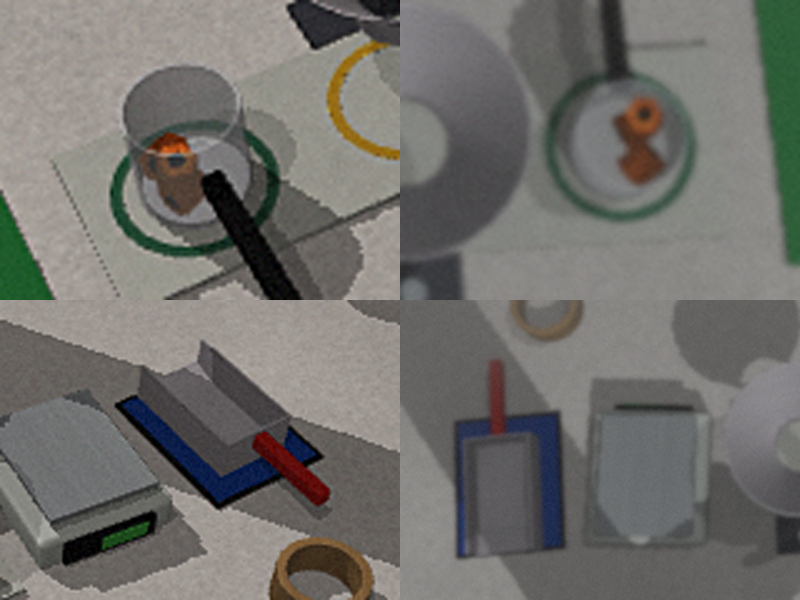

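```bash
python3 - <<'E'
from lib import *
s=vision.read_camera("scene");t=vision.read_camera("top")
r=lambda a:cv2.convertScaleAbs(cv2.resize(a,(400,400),interpolation=cv2.INTER_CUBIC),alpha=1.6)
cv2.imwrite("pics/z.png",np.hstack([r(s["frame"][225:285,220:280]),r(t["frame"][255:310,350:405])])[:,:,::-1])
for n,c in(("t",t),("s",s)): print(n,[(a,ce.round()) for a,ce,_ in blobs(mask(c,[7,150,70],[20,255,255]),20)])
E
```

```text
t [(69, array([382., 275.])), (43, array([381., 289.]))]
s [(3499, array([56., 14.])), (45, array([330., 228.])), (49, array([291., 237.])), (52, array([327., 250.])), (34, array([299., 252.])), (50, array([241., 253.])), (23, array([312., 256.])), (99, array([395., 300.]))]
```

View pics/z.png

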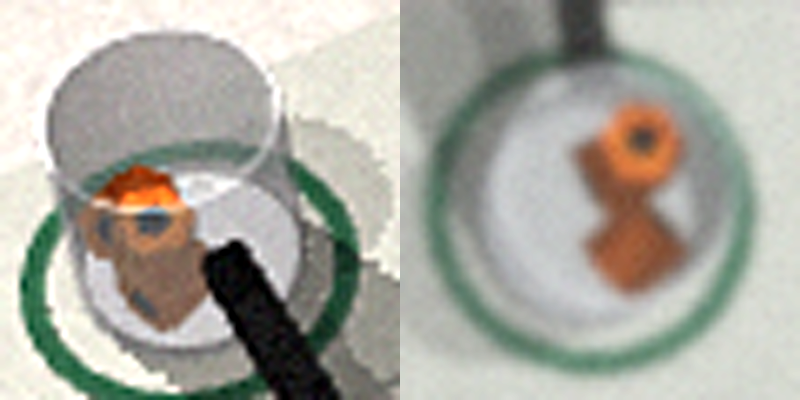

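All three buffers are in the pot: one upright on top of another at (640,140), and one lying at (637,250). The pot's base stands inside the green ring, so I'm handing in.

```bash
python3 -c "
from workcell import hand_in;print(hand_in())"
```

```text
the job is handed in; nothing more can be done
None
```

The job is handed in: all three buffers present went through the scoop and funnel into the pot, the pot stands inside the green ring, and the empty scoop is upright on the blue rest, after about 76 s of robot time.

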